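Move the biscuit ware to its own kiln setters

TASK

The three terracotta pieces stand on the wrong kiln setters: move each, upright and in the middle, onto the setter of its own outline (round tumbler on the round one, square planter on the square one, oblong dish on the oblong one), with the sides of the planter and the dish turned parallel to the sides of their setters and the dish lengthwise on its one. Use the top of the banding wheel as the parking place for one piece meanwhile; never let a piece touch the dusty bench or the black cloth on it, and set each down gently rather than dropping it. Leave the brush mug and the red glaze bowl where they are, and finish with all pieces released.

Things in the scene. Friction and masses are not known exactly. Their poses are not given: they have to be found in the camera images.
- tumbler: Round open terracotta tumbler, loose, straight-sided: diameter 58 mm, height 80 mm, wall 5 mm, 0.17 to 0.29 kg. Origin at the centre of its underside, z up. It starts near the middle of the oblong setter.
- planter: Square open terracotta planter, loose: 56 x 56 mm, height 60 mm, wall 6 mm, 0.18 to 0.31 kg. Origin at the centre of its underside, x and y square to its sides, z up. It starts near the middle of the round setter.
- dish: Oblong open terracotta dish, loose: 96 mm along its x, 50 mm along its y, height 42 mm, wall 6 mm, 0.16 to 0.29 kg. Origin at the centre of its underside, z up. It starts near the middle of the square setter.
- round_setter: Kiln setter, pale flat slab fixed on the bench: a disc of diameter 120 mm, 14 mm thick. Origin at the centre of its underside; its top is 14 mm above that.
- square_setter: Kiln setter, pale flat slab fixed on the bench: 110 x 110 mm, 14 mm thick. Origin at the centre of its underside, x and y square to its sides; its top is 14 mm above that.
- oblong_setter: Kiln setter, pale flat slab fixed on the bench: 140 mm along its x, 90 mm along its y, 14 mm thick. Origin at the centre of its underside; its top is 14 mm above that.
- wheel: Banding wheel (potter's turntable): round grey steel head of diameter 150 mm with two thin turned rings on a dark foot, empty at the start. Fixed: it does not turn. Origin at the centre of its underside on the bench; its flat top is 45 mm above that.
- brush_mug: White mug, diameter 90 mm, height 95 mm, full of brushes that reach to 200 mm above the bench; loose, on the robot's far left. Origin at the centre of its underside. To be left alone.
- glaze_bowl: Small dark red bowl, diameter 80 mm, height 38 mm; loose, on the robot's far right. Origin at the centre of its underside. To be left alone.

How it is judged:
On the way:
1. one of the three pieces stands released on top of the banding wheel (((horizontal distance between tumbler and wheel below 0.05 m and z of tumbler in the frame of wheel between 0.041 and 0.049 m and angle between tumbler's own z axis and vertical below 0.1 rad and contact force between the fingers and tumbler below 0.1 N and linear speed of tumbler below 0.02 m/s) or (horizontal distance between planter and wheel below 0.05 m and z of planter in the frame of wheel between 0.041 and 0.049 m and angle between planter's own z axis and vertical below 0.1 rad and contact force between the fingers and planter below 0.1 N and linear speed of planter below 0.02 m/s) or (horizontal distance between dish and wheel below 0.05 m and z of dish in the frame of wheel between 0.041 and 0.049 m and angle between dish's own z axis and vertical below 0.1 rad and contact force between the fingers and dish below 0.1 N and linear speed of dish below 0.02 m/s))), for 0.2 s.
At the end, for the whole second after the job is handed in: Each piece stands on the setter of its own outline, its centre within 15 mm of the setter's centre, upright, released and at rest; the sides of planter and dish are within 0.21 rad (12 degrees) of parallel to their setters' sides, the dish lengthwise (horizontal distance between tumbler and round_setter below 0.015 m and z of tumbler in the frame of round_setter between 0.01 and 0.018 m and angle between each of tumbler, planter, dish's own z axis and vertical below 0.1 rad and contact force between the fingers and tumbler below 0.1 N and linear speed of each of tumbler, planter, dish below 0.02 m/s and horizontal distance between planter and square_setter below 0.015 m and z of planter in the frame of square_setter between 0.01 and 0.018 m and contact force between the fingers and planter below 0.1 N and horizontal distance between dish and oblong_setter below 0.015 m and z of dish in the frame of oblong_setter between 0.01 and 0.018 m and contact force between the fingers and dish below 0.1 N and angle between the x axis of dish and the x axis of oblong_setter, either way round below 0.21 rad and (angle between the x axis of planter and the x axis of square_setter, either way round below 0.21 rad or angle between the x axis of planter and the y axis of square_setter, either way round below 0.21 rad)); the robot touches nothing.
It fails at once if a piece touches the bench (its underside comes down to less than 6 mm above it) (height (world z) of any of tumbler, planter, dish below 0.006 m).
It fails at once if a piece is tipped by more than 0.5 rad (angle between any of tumbler, planter, dish's own z axis and vertical above 0.5 rad).
It fails at once if a piece is dropped or flung (moves faster than 0.5 m/s while no finger touches it) ((linear speed of tumbler above 0.5 m/s and contact force between the fingers and tumbler below 0.02 N) or (linear speed of planter above 0.5 m/s and contact force between the fingers and planter below 0.02 N) or (linear speed of dish above 0.5 m/s and contact force between the fingers and dish below 0.02 N)).
It fails at once if the brush mug or the glaze bowl is shifted by more than 20 mm (distance of any of brush_mug, glaze_bowl from where it was at the start of the episode above 0.02 m).
It also fails if it takes over 112 s, if anything falls off the work surface, if the arm or the gripper's body presses on something with over 40 N, if the wrist force passes 120 N, or if a joint passes its speed limit or range.

ROBOT

A 7-joint arm with a two-finger parallel gripper is mounted at the origin on the work surface. World frame = base frame: x ahead of the robot, y to its left, z up, the work surface at z = 0. Lengths are in m, angles in rad, forces in N, time in s.
With the tool pointing down it reaches from about 0.425 to 0.875 m from the base axis. Payload 4.7 kg.
Tool frame: the origin (TCP) lies at the very end of the fingers, on their centre line; the grasp point (between the pads) lies 19 mm behind it; z points along the fingers, y is the line along which they close (so a half turn about z gives the same grasp; the last joint's range is limited). The gripper opens to 87 mm and grips with 3 to 60 N. Pads are 19 mm wide; open, the fingers measure 117 mm over their backs; the gripper's body (75 mm by 190 mm) begins 51 mm behind the grasp point.
Start: joints at [-1.266, 0.321, -0.07, 1.45, 0.023, 1.371, -0.057], TCP at [0.186, 0.623, 0.194] pointing down, gripper open.
Joint ranges: [-2.86, 2.86], [-0.3, 2.09], [-1.38, 1.24], [0.06, 2.45], [-1.56, 4.7], [0.09, 2.05], [-2.69, 2.69]. Speed limits (rad/s): [2.57, 2.57, 3.14, 3.14, 3.14, 3.14, 3.14].

INTERFACE

Orientations are given as a rotation vector (axis times angle).
In Python, from bench import ctrl, imaging, ticket gives the robot as it stands.
- The arm moves only by the tool jog_arm, never from a script. Its argument "rows" is text: rows parted by semicolons, each of 7 numbers parted by spaces: the shift along the tool's x, y, z in cm, then the turn, a rotation vector about the tool's x, y, z in rad, then the closure, from -1 (fully open) to 1 (shut), so that 0 is half open. A call has 1 to 5 rows; each row shifts and turns the commanded pose from where the row before left it, along the tool's axes as they then stand; what a row does not reach is not made up. A row lasts 1/8 s, in which the tool goes at most 62.5 mm and 10.7 degrees, less where a joint would pass 70% of its speed; a pose out of reach is approached as far as the arm can. A call with a gripper value outside its range is refused whole. The fingers move at their own pace and stop on an object; "force" is the grip in N (left out, the last holds). Time passes only in rows, so rows that do not move let the fingers close. It gives the time, the measured TCP pose, the force, the opening and the grip force at its end, in the units of the state.
- ctrl.get_state(): the state, without advancing time (a new reading comes with each control period).
- imaging.get_image(name): name is "scene" or "top"; returns a dict with "img" (420x560x3 uint8, blue, green, red), "vertical_fov" (degrees; the focal length in pixels is half the picture's height over the tangent of half this angle, whatever the lens; pixels are square), "cx", "cy" (the principal point, pixels), "origin" and "orientation" of the camera in the world. Camera axes: x right, y down, z forward; pixel columns grow to the right and rows downward; lengths in m; the calibration is good to about 2 mm. A picture is of the moment at which its call begins. There is no depth.
- ticket.close_job(): hands the job in; it is judged then, once.
The state is a dict: "time": time; "joint_positions": joint angles; "qd": joint speeds; "joint_torque": joint torques, N m; "position": TCP position; "tool_rot": TCP orientation; "ft_force": force on the tool from outside, world axes, zero at the start; "torque": the same for the moment, N m; "grip_width": opening from 0.0 (shut) to 1.0 (fully open); "grip_force": force on a finger pad.
Only numpy, scipy, OpenCV 4.12 (cv2) and the standard library are available. Lean on these libraries where they do the work, as an engineer would, in place of code of your own. Each camera call takes 0.05 s, during which the arm holds its last target. There are 200 camera calls.

## Working session

There is one attempt and no reset: what is moved stays moved. The work goes in short steps, Python scripts to look and compute and a tool call to move; the robot and the scene stay as the last step left them, time stands still between calls to the robot, and variables do not carry over. Pictures are saved under pics/ and viewed, at most 14 in all, crops included, and the job is handed in when it is done.

Besides the shell and the picture viewer there is one more tool, called after ">>>" as name(argument=value, ...), one argument or row to a line, values as JSON. jog_arm: Moves the arm, as the interface text tells. Its arguments: {"type":"object","properties":{"rows":{"type":"string"},"force":{"type":"number"}},"required":["rows"]}

```bash
ls; mkdir -p pics; python3 - <<'E'
from bench import ctrl, imaging
import cv2, numpy as np
s=ctrl.get_state(); print({k:np.round(v,3).tolist() for k,v in s.items()})
for n in ("scene","top"):
    d=imaging.get_image(n); cv2.imwrite(f"pics/{n}0.png",d["img"])
    print(n,{k:np.round(v,4).tolist() for k,v in d.items() if k!="img"})
E
```

```text
pics
{'time': 0.0, 'joint_positions': [-1.266, 0.322, -0.07, 1.452, 0.023, 1.371, -0.057], 'qd': [-0.002, -0.001, 0.002, -0.001, 0.0, 0.002, 0.001], 'joint_torque': [0.0, -49.128, -0.404, -31.253, -0.064, 0.044, 0.0], 'position': [0.186, 0.622, 0.193], 'tool_rot': [-0.455, -3.108, 0.003], 'ft_force': [1.24, -0.562, 0.02], 'torque': [0.024, -0.024, -0.022], 'grip_force': 0.0, 'grip_width': 1.006}
scene {'vertical_fov': 55.8768, 'cx': 278.5351, 'cy': 208.5076, 'origin': [1.0179, 0.7294, 0.7583], 'orientation': [-0.7874, -2.5835, 1.1219]}
top {'vertical_fov': 49.5433, 'cx': 283.668, 'cy': 204.6423, 'origin': [0.5166, 0.0742, 1.1047], 'orientation': [-2.2045, 2.152, -0.0612]}
```

View pics/top0.png

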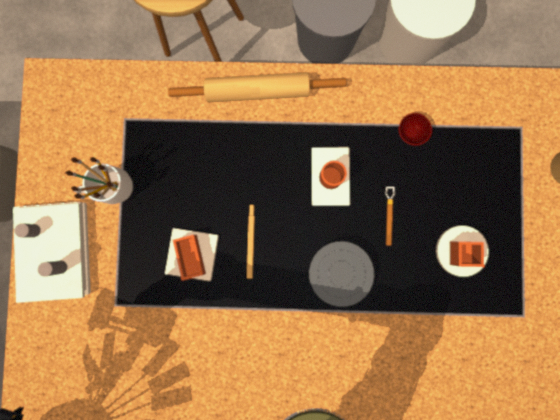

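View pics/scene0.png

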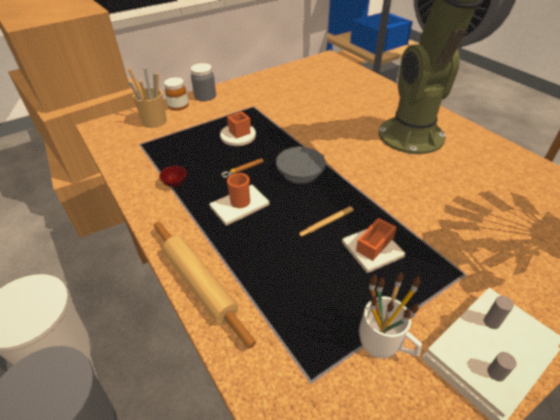

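The top view has robot-left on the image left and x pointing up. It shows the dish on the square setter (190,255), the tumbler on the oblong (331,176), the planter on the round (463,252) and the wheel at (341,273). Next I'll make close crops.

```bash
python3 - <<'E'
import cv2, numpy as np
t=cv2.imread("pics/top0.png"); s=cv2.imread("pics/scene0.png")
def c(i,u,v): return cv2.resize(i[v-32:v+32,u-32:u+32],(264,264),interpolation=cv2.INTER_NEAREST)
a=np.hstack([c(t,191,255),c(t,331,177),c(t,463,251)]); b=np.hstack([c(s,374,244),c(s,239,198),c(s,238,129)])
cv2.imwrite("pics/crops.png",np.vstack([a,b]))
for (u,v) in [(191,255),(331,177),(463,251)]:
    hsv=cv2.cvtColor(t,cv2.COLOR_BGR2HSV)[v-30:v+30:4,u-30:u+30:6]
    print([[tuple(int(x) for x in p) for p in r] for r in hsv[5:9]])
E
```

```text
[[(158, 60, 34), (60, 8, 34), (19, 86, 240), (9, 201, 122), (9, 197, 173), (10, 199, 235), (10, 199, 114), (15, 76, 216), (16, 76, 214), (25, 49, 229)], [(20, 49, 31), (30, 14, 36), (27, 40, 241), (7, 180, 109), (9, 194, 176), (9, 201, 227), (10, 199, 154), (16, 76, 212), (16, 76, 214), (26, 50, 179)], [(0, 17, 30), (15, 57, 90), (30, 31, 241), (9, 198, 117), (9, 200, 175), (9, 200, 176), (9, 199, 215), (16, 75, 214), (15, 76, 216), (16, 69, 119)], [(38, 32, 32), (28, 47, 135), (31, 31, 242), (9, 196, 159), (9, 199, 178), (9, 194, 175), (10, 204, 233), (15, 81, 202), (15, 72, 220), (12, 58, 75)]]
[[(75, 20, 25), (98, 41, 25), (34, 25, 242), (35, 25, 245), (8, 192, 162), (9, 200, 145), (10, 204, 145), (10, 201, 220), (15, 77, 132), (65, 77, 20)], [(0, 34, 30), (0, 0, 24), (35, 27, 243), (30, 35, 235), (9, 199, 178), (9, 199, 183), (9, 198, 175), (9, 203, 156), (15, 76, 130), (0, 73, 21)], [(173, 32, 32), (45, 35, 29), (33, 21, 242), (17, 72, 185), (9, 199, 181), (9, 199, 183), (9, 194, 176), (9, 196, 147), (16, 76, 134), (160, 32, 24)], [(160, 32, 24), (30, 10, 25), (35, 20, 242), (17, 68, 187), (9, 201, 218), (9, 197, 184), (9, 199, 181), (9, 200, 222), (18, 65, 137), (160, 28, 27)]]
[[(50, 31, 25), (24, 55, 200), (35, 27, 245), (12, 103, 175), (11, 107, 184), (11, 122, 229), (11, 120, 211), (11, 113, 221), (11, 107, 217), (14, 70, 40)], [(165, 30, 17), (32, 30, 238), (34, 26, 244), (9, 171, 136), (9, 200, 138), (10, 205, 183), (10, 201, 233), (9, 195, 153), (9, 199, 214), (16, 72, 135)], [(167, 60, 30), (34, 25, 243), (33, 28, 244), (9, 177, 134), (10, 206, 135), (9, 203, 177), (10, 201, 237), (9, 199, 132), (9, 198, 201), (25, 52, 210)], [(75, 21, 24), (32, 26, 242), (33, 28, 244), (9, 179, 131), (9, 199, 136), (9, 198, 175), (10, 201, 223), (9, 195, 128), (10, 200, 200), (25, 54, 214)]]
```

View pics/crops.png

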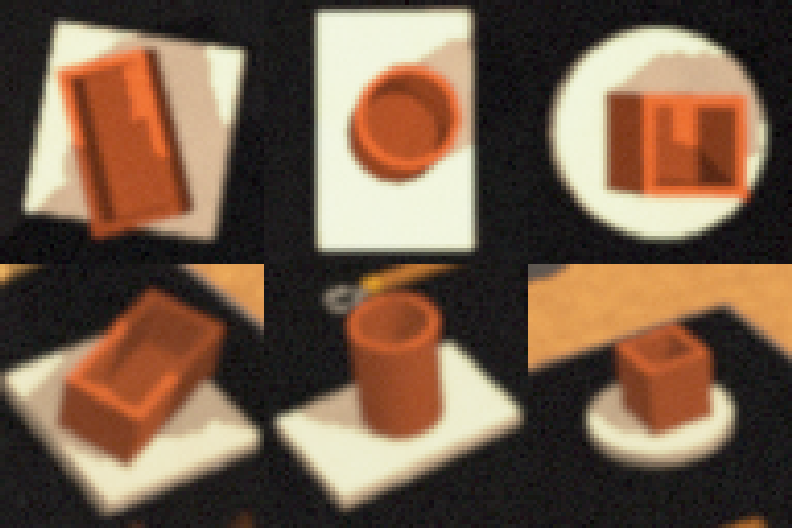

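The crops separate the rims (bright), sides and shadows well enough. I'll measure by silhouette extents, casting far edges on the top plane and near edges on the base plane, and check the results against the given sizes.

```bash
cat > h.py <<'E'
import cv2, numpy as np
from scipy.spatial.transform import Rotation as R
from bench import ctrl, imaging
def cast(d,uv,z):
    uv=np.asarray(uv,float).reshape(-1,2); f=210/np.tan(np.radians(d["vertical_fov"])/2)
    r=np.c_[(uv-[d["cx"],d["cy"]])/f,np.ones(len(uv))]@R.from_rotvec(d["orientation"]).as_matrix().T
    o=np.array(d["origin"]); return (o+r*((z-o[2])/r[:,2])[:,None])[:,:2]
def blob(mask,uv,rad):
    m=np.zeros_like(mask); cv2.circle(m,uv,rad,255,-1); m&=mask
    cs,_=cv2.findContours(cv2.resize(m,None,fx=4,fy=4,interpolation=cv2.INTER_LINEAR)//128,cv2.RETR_EXTERNAL,cv2.CHAIN_APPROX_NONE)
    return (max(cs,key=cv2.contourArea).reshape(-1,2)+.5)/4-.5
def fit(d,c,zb,zt,ang=None):
    "axis angle, centre, extents of upright prism from its top-view silhouette"
    n=np.array(d["origin"])[:2]; T=cast(d,c,zt); B=cast(d,c,zb)
    if ang is None:
        r=cv2.minAreaRect((T*1000).astype(np.float32)); p=cv2.boxPoints(r); e=[p[1]-p[0],p[2]-p[1]]
        e=max(e,key=np.linalg.norm); ang=np.arctan2(e[1],e[0])
    elif ang=="round": q=T.mean(0)-n; ang=np.arctan2(q[1],q[0])
    cen=np.zeros(2); ext=[]
    for a in (ang,ang+np.pi/2):
        u=np.array([np.cos(a),np.sin(a)]); hi=(T@u).max(); lo=(T@u).min()
        if n@u>hi: hi=(B@u).max()
        if n@u<lo: lo=(B@u).min()
        cen+=u*(hi+lo)/2; ext.append(hi-lo)
    return np.round(cen,4),round(float((np.degrees(ang)+90)%180-90),1),np.round(ext,4)
def masks(img):
    hsv=cv2.cvtColor(img,cv2.COLOR_BGR2HSV); H,S,V=cv2.split(hsv)
    terra=((S>145)&(V>70)&(H<14)).astype(np.uint8)*255
    lit=(V>120).astype(np.uint8)*255
    return terra,lit|terra,(V>42).astype(np.uint8)*255
E
python3 - <<'E'
from h import *
d=imaging.get_image("top"); t,l,g=masks(d["img"])
print("square",fit(d,blob(l,(191,255),42),0,.014))
print("oblong",fit(d,blob(l,(331,177),42),0,.014))
print("round",fit(d,blob(l,(463,251),36),0,.014,"round"))
print("wheel",fit(d,blob(g,(341,273),42),.045,.045,"round"))
print("dish",fit(d,blob(t,(191,255),42),.014,.056))
print("tumbler",fit(d,blob(t,(331,177),32),.014,.094,"round"))
print("planter",fit(d,blob(t,(463,251),32),.014,.074))
print("planter ang0",fit(d,blob(t,(463,251),32),.014,.074,0.0))
print("mug,bowl",cast(d,[[104,183],[415,129]],.06))
E
```

```text
square (array([0.4661, 0.3113]), -7.5, array([0.1222, 0.1125]))
oblong (array([ 0.6663, -0.0194]), 1.2, array([0.1418, 0.093 ]))
round (array([ 0.4944, -0.3371]), 86.8, array([0.1203, 0.1231]))
wheel (array([ 0.4365, -0.0456]), 56.1, array([0.1546, 0.1531]))
dish (array([0.4632, 0.3109]), 15.2, array([0.0982, 0.0509]))
tumbler (array([ 0.6633, -0.0209]), -32.9, array([0.0539, 0.0555]))
planter (array([ 0.4872, -0.3344]), -88.6, array([0.0541, 0.0568]))
planter ang0 (array([ 0.4881, -0.335 ]), 0.0, array([0.0574, 0.0541]))
mug,bowl [[ 0.6309632   0.50862657]
 [ 0.77349476 -0.21001965]]
```

```bash
cat >> h.py <<'E'
def go(x,y,z,yaw):
    "shift (cm, current tool axes) and turn (tool axes) to TCP x,y,z with tool y at yaw deg, pointing down"
    s=ctrl.get_state(); r=R.from_rotvec(s["tool_rot"]); a=np.radians(yaw)
    Y=np.array([np.cos(a),np.sin(a),0]); Z=np.array([0,0,-1.]); X=np.cross(Y,Z)
    w=r.inv()*R.from_matrix(np.c_[X,Y,Z]); q=r.as_matrix()
    print("t",round(s["time"],2),"pos",np.round(s["position"],4),"yaw",round(float(np.degrees(np.arctan2(q[1,1],q[0,1]))),1),
      "shift",np.round(r.inv().apply(np.array([x,y,z])-s["position"])*100,2),"turn",np.round(w.as_rotvec(),3))
E
python3 - <<'E'
from h import *
d=imaging.get_image("top"); t,l,g=masks(d["img"])
pale=l&~cv2.dilate(t,np.ones((3,3),np.uint8))
print("square",fit(d,blob(pale,(191,255),42),0,.014), fit(d,blob(cv2.morphologyEx(l,cv2.MORPH_OPEN,np.ones((3,3),np.uint8)),(191,255),42),0,.014,np.radians(-7.5)))
H=cv2.convexHull((cast(d,blob(pale,(191,255),42),.014)*1000).astype(np.float32)).reshape(-1,2)
print(cv2.approxPolyDP(H,8,True).reshape(-1,2))
go(.463,.311,.12,105.2)
E
```

```text
square (array([0.4702, 0.3106]), 82.6, array([0.1125, 0.1138])) (array([0.4661, 0.3112]), -7.5, array([0.1222, 0.1125]))
[[532.0754  355.7383 ]
 [423.22504 370.94553]
 [408.8465  263.93634]
 [517.3304  248.03554]]
t 0.2 pos [0.1863 0.6223 0.1933] yaw 73.3 shift [-35.43 -21.89   7.36] turn [-0.001 -0.    -0.556]
```

>>> jog_arm(
  rows="-4.4 -2.7 0 0 0 0 -1;-4.4 -2.7 0 0 0 0 -1;-4.4 -2.7 0 0 0 0 -1;-4.4 -2.7 0 0 0 0 -1;-4.4 -2.7 0 0 0 0 -1",
  force=20,
)

```text
time: 0.82
position: [0.3594, 0.4289, 0.1939]
tool_rot: [0.455, 3.108, 0.0]
ft_force: [0.2, 0.1, 0.3]
grip_width: 0.999
grip_force: 0.0
```

>>> jog_arm(
  rows="-4.4 -2.7 0 0 0 0 -1;-4.4 -2.7 0 0 0 0 -1;-4.4 -2.7 0 0 0 0 -1;0 0 3.5 0 0 -0.14 -1;0 0 3.5 0 0 -0.14 -1",
)

```text
time: 1.45
position: [0.4625, 0.3143, 0.1235]
tool_rot: [0.013, 3.141, 0.002]
ft_force: [0.1, 1.0, 0.1]
grip_width: 1.001
grip_force: 0.0
```

>>> jog_arm(
  rows="0 0 0 0 0 -0.14 -1;0 0 0 0 0 -0.14 -1;0 0 0 0 0 0 -1",
)

```text
time: 1.82
position: [0.4616, 0.3148, 0.1238]
tool_rot: [0.419, -3.113, 0.0]
ft_force: [-1.2, 0.5, -0.3]
grip_width: 0.999
grip_force: 0.0
```

```bash
python3 - <<'E'
from h import *
go(.463,.311,.026,105.2)
d=imaging.get_image("scene"); cv2.imwrite("pics/s1.png",d["img"])
e=imaging.get_image("top"); cv2.imwrite("pics/both1.png",np.hstack([cv2.resize(d["img"][150:320,270:470],None,fx=2,fy=2),cv2.resize(e["img"][180:350,110:310],None,fx=2,fy=2)]))
E
```

```text
t 1.82 pos [0.4616 0.3148 0.1238] yaw 105.3 shift [-0.04 -0.4   9.78] turn [-0.    -0.     0.002]
```

View pics/both1.png

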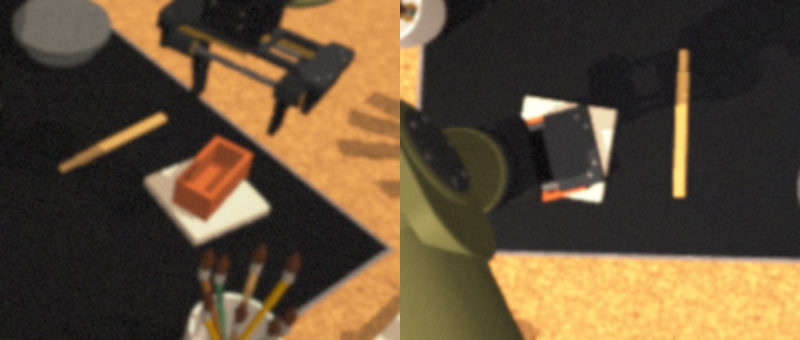

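The scene crop shows open fingers above the dish. In the top crop the dish ends stick out evenly on both sides of the gripper (~(535,122) and (568,193)), so it's aligned. Descending and gripping.

>>> jog_arm(
  rows="0 -0.4 3 0 0 0 -1;0 0 3 0 0 0 -1;0 0 2.5 0 0 0 -1;0 0 1.3 0 0 0 -1;0 0 0 0 0 0 -1",
)

```text
time: 2.55
position: [0.4623, 0.3107, 0.0254]
tool_rot: [0.42, -3.112, 0.001]
ft_force: [-1.0, -0.2, 0.2]
grip_width: 1.0
grip_force: 0.0
```

>>> jog_arm(
  rows="0 0 0 0 0 0 0.2;0 0 0 0 0 0 0.4;0 0 0 0 0 0 0.6;0 0 0 0 0 0 1;0 0 0 0 0 0 1",
  force=20,
)

```text
time: 3.18
position: [0.4635, 0.3099, 0.0263]
tool_rot: [-0.42, 3.113, -0.002]
ft_force: [-0.2, -3.6, 2.8]
grip_width: 0.561
grip_force: 20.0
```

>>> jog_arm(
  rows="0 0 -1 0 0 0 1;0 0 -3 0 0 0 1;0 0 -4 0 0 0 1;0 0 -3 0 0 0 1;0 0 0 0 0 0 1",
)

```text
time: 3.8
position: [0.464, 0.3128, 0.1387]
tool_rot: [-0.422, 3.108, 0.006]
ft_force: [1.1, -0.6, -2.4]
grip_width: 0.563
grip_force: 20.0
```

```bash
python3 - <<'E'
from h import *
go(.447,-.045,.13,91.2)
E
```

```text
t 3.8 pos [0.464  0.3128 0.1387] yaw 105.5 shift [ 11.18 -34.04   0.71] turn [0.004 0.005 0.249]
```

>>> jog_arm(
  rows="1.0 -3 0 0 0 0 1;1.5 -4.5 0 0 0 0 1;1.5 -4.5 0 0 0 0 1;1.5 -4.5 0 0 0 0 1;1.5 -4.5 0 0 0 0 1",
)

```text
time: 4.42
position: [0.4497, 0.0885, 0.1343]
tool_rot: [0.422, -3.111, 0.0]
ft_force: [0.6, -0.9, -1.7]
grip_width: 0.56
grip_force: 20.0
```

>>> jog_arm(
  rows="1.5 -4.5 0 0 0 0 1;1.5 -4.5 0 0 0 0 1;1.2 -4 0 0 0 0 1;0 0 0 0 0 0.125 1;0 0 0 0 0 0.125 1",
)

```text
time: 5.05
position: [0.4439, -0.0467, 0.1343]
tool_rot: [0.022, -3.139, -0.001]
ft_force: [0.9, 0.1, -3.2]
grip_width: 0.555
grip_force: 20.0
```

>>> jog_arm(
  rows="0 0 2 0 0 0 1;0 0 2 0 0 0 1;0 0 0 0 0 0 1",
)

```text
time: 5.42
position: [0.4426, -0.0462, 0.0933]
tool_rot: [0.031, -3.136, 0.001]
ft_force: [-0.7, 0.6, -1.9]
grip_width: 0.556
grip_force: 20.0
```

```bash
python3 - <<'E'
from h import *
go(.447,-.045,.058,91.2)
d=imaging.get_image("scene"); e=imaging.get_image("top"); cv2.imwrite("pics/both2.png",np.hstack([cv2.resize(d["img"][80:250,200:400],None,fx=2,fy=2),cv2.resize(e["img"][180:350,240:440],None,fx=2,fy=2)]))
E
```

```text
t 5.42 pos [ 0.4426 -0.0462  0.0933] yaw 91.1 shift [-0.47  0.11  3.53] turn [-0.    -0.006 -0.001]
```

View pics/both2.png

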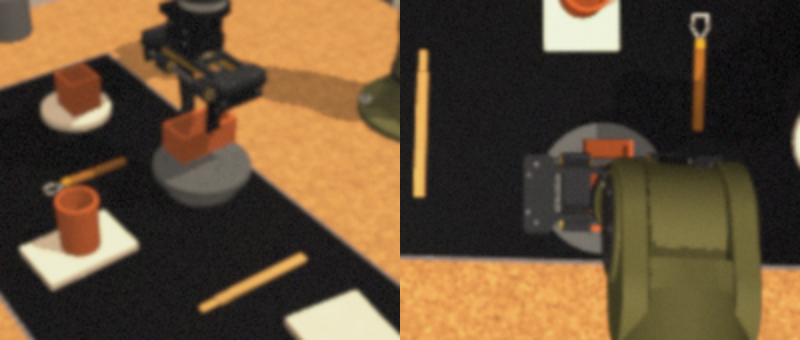

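The dish is held level above the wheel, centred (scene crop (200,135), wheel at (200,165)). Lowering slowly.

>>> jog_arm(
  rows="-0.4 0 1.2 0 0 0 1;0 0 1.2 0 0 0 1;0 0 0.6 0 0 0 1;0 0 0.3 0 0 0 1;0 0 0 0 0 0 1",
)

```text
time: 6.15
position: [0.4491, -0.0465, 0.0628]
tool_rot: [0.03, -3.141, 0.0]
ft_force: [-0.5, -0.5, -2.8]
grip_width: 0.558
grip_force: 20.0
```

>>> jog_arm(
  rows="0 0 0.15 0 0 0 1;0 0 0.1 0 0 0 1;0 0 0 0 0 0 1",
)

```text
time: 6.52
position: [0.4493, -0.0464, 0.0605]
tool_rot: [-0.03, 3.141, 0.0]
ft_force: [-0.7, -0.1, -3.0]
grip_width: 0.559
grip_force: 20.0
```

>>> jog_arm(
  rows="0 0 0.15 0 0 0 1;0 0 0.15 0 0 0 1;0 0 0 0 0 0 1",
)

```text
time: 6.9
position: [0.4493, -0.0464, 0.0575]
tool_rot: [-0.03, 3.141, 0.0]
ft_force: [0.0, -0.0, -1.6]
grip_width: 0.555
grip_force: 20.0
```

>>> jog_arm(
  rows="0 0 0.1 0 0 0 1;0 0 0 0 0 0 1",
)

```text
time: 7.15
position: [0.4493, -0.0463, 0.0573]
tool_rot: [0.03, -3.141, -0.001]
ft_force: [-2.2, 1.2, 6.1]
grip_width: 0.556
grip_force: 20.0
```

Contact felt (+6 N). Releasing.

>>> jog_arm(
  rows="0 0 0 0 0 0 -0.3;0 0 0 0 0 0 -0.6;0 0 0 0 0 0 -1;0 0 0 0 0 0 -1;0 0 0 0 0 0 -1",
)

```text
time: 7.78
position: [0.4492, -0.0465, 0.0564]
tool_rot: [-0.03, 3.141, 0.0]
ft_force: [-1.0, -0.5, -0.5]
grip_width: 0.971
grip_force: 0.0
```

>>> jog_arm(
  rows="0 0 -1 0 0 0 -1;0 0 -3 0 0 0 -1;0 0 -5 0 0 0 -1;0 0 -4 0 0 0 -1;0 0 0 0 0 0 -1",
)

```text
time: 8.4
position: [0.4518, -0.0465, 0.1905]
tool_rot: [-0.03, 3.134, 0.002]
ft_force: [-1.2, -1.4, -0.7]
grip_width: 0.998
grip_force: 0.0
```

```bash
python3 - <<'E'
from h import *
go(.488,-.335,.16,0.9)
E
```

```text
t 8.4 pos [ 0.4518 -0.0465  0.1905] yaw 91.1 shift [ -3.04 -28.91   3.05] turn [0.007 0.005 1.574]
```

>>> jog_arm(
  rows="-0.5 -4.8 0 0 0 0 -1;-0.5 -4.8 0 0 0 0 -1;-0.5 -4.8 0 0 0 0 -1;-0.5 -4.8 0 0 0 0 -1;-0.5 -4.8 0 0 0 0 -1",
)

```text
time: 9.02
position: [0.4785, -0.2871, 0.186]
tool_rot: [0.031, -3.141, -0.001]
ft_force: [0.4, 0.4, -0.4]
grip_width: 1.0
grip_force: 0.0
```

>>> jog_arm(
  rows="-0.5 -4.8 0 0 0 0 -1;0 0 0 0 0 0.175 -1;0 0 0 0 0 0.175 -1;0 0 0 0 0 0.175 -1;0 0 0 0 0 0.175 -1",
)

```text
time: 9.65
position: [0.4842, -0.3336, 0.1857]
tool_rot: [-1.057, -2.957, -0.0]
ft_force: [0.1, 0.2, 0.3]
grip_width: 0.998
grip_force: 0.0
```

>>> jog_arm(
  rows="0 0 0 0 0 0.175 -1;0 0 0 0 0 0.175 -1;0 0 0 0 0 0.175 -1;0 0 0 0 0 0.175 -1;0 0 0 0 0 0.175 -1",
)

```text
time: 10.28
position: [0.4843, -0.3335, 0.1858]
tool_rot: [-2.21, -2.231, 0.0]
ft_force: [-0.1, 0.4, 0.2]
grip_width: 0.997
grip_force: 0.0
```

```bash
python3 - <<'E'
from h import *
go(.488,-.335,.036,0.9)
d=imaging.get_image("scene"); e=imaging.get_image("top"); cv2.imwrite("pics/both3.png",np.hstack([cv2.resize(d["img"][50:220,170:370],None,fx=2,fy=2),cv2.resize(e["img"][180:350,350:550],None,fx=2,fy=2)]))
E
```

```text
t 10.28 pos [ 0.4843 -0.3335  0.1858] yaw 0.5 shift [-0.16  0.38 14.98] turn [-0.001 -0.001 -0.007]
```

View pics/both3.png

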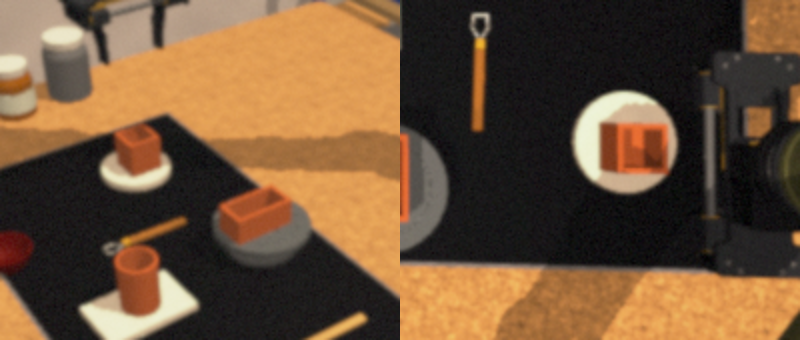

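```bash
cat >> h.py <<'E'
def proj(d,P):
    f=210/np.tan(np.radians(d["vertical_fov"])/2)
    q=(np.atleast_2d(P)-d["origin"])@R.from_rotvec(d["orientation"]).as_matrix()
    return np.round(q[:,:2]/q[:,2:]*f+[d["cx"],d["cy"]],1)
E
python3 - <<'E'
from h import *
p=ctrl.get_state()["position"]
for n in ("scene","top"):
    d=imaging.get_image(n); print(n,proj(d,[p+[.05,0,0],p-[.05,0,0],p+[0,0,.07],p+[0,0,.15],[.488,-.335,.074]]))
E
```

```text
scene [[221.9  89. ]
 [249.5  80.7]
 [233.9  63.1]
 [231.4  36.2]
 [237.7 116.3]]
top [[493.6 233.1]
 [494.  283.5]
 [510.8 260. ]
 [534.  262.4]
 [472.2 254.3]]
```

>>> jog_arm(
  rows="-0.2 0.4 2.5 0 0 0 -1;0 0 2.5 0 0 0 -1;0 0 2 0 0 0 -1;0 0 1 0 0 0 -1;0 0 0 0 0 0 -1",
)

```text
time: 11.1
position: [0.4885, -0.3357, 0.106]
tool_rot: [-2.204, -2.238, 0.001]
ft_force: [0.3, 0.2, 1.3]
grip_width: 1.003
grip_force: 0.0
```

```bash
python3 - <<'E'
from h import *
go(.488,-.335,.036,0.9)
p=ctrl.get_state()["position"]; tiles=[]
for n in ("scene","top"):
    d=imaging.get_image(n); q=proj(d,[p+[.051,0,0],p-[.051,0,0],[.488,-.335,.074]]); print(n,q)
    u,v=q.mean(0).astype(int); im=cv2.resize(d["img"][v-50:v+50,u-50:u+50],None,fx=4,fy=4,interpolation=cv2.INTER_CUBIC)
    for a in q: cv2.circle(im,tuple(int(x) for x in (a-[u-50,v-50]+.5)*4),3,(255,255,0),-1)
    tiles.append(im)
cv2.imwrite("pics/both4.png",np.hstack(tiles))
E
```

```text
t 11.1 pos [ 0.4885 -0.3357  0.106 ] yaw 0.9 shift [ 0.06 -0.04  7.  ] turn [-0.001 -0.    -0.   ]
scene [[222.9 112.1]
 [249.9 103.3]
 [237.7 116.3]]
top [[478.2 231.1]
 [478.5 278.3]
 [472.2 254.3]]
```

View pics/both4.png

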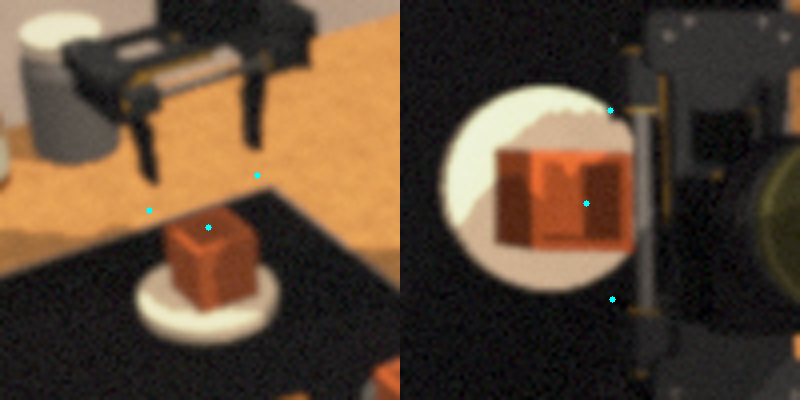

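The scene crop shows the finger tips at (152,183) and (255,148), about 7 px from where I predict them, while the planter sits where predicted. So lens distortion is likely. I'll check it against known tool positions and the dish I placed.

```bash
python3 - <<'E'
from h import *
d=imaging.get_image("top"); t,l,g=masks(d["img"])
print("dish on wheel",fit(d,blob(t,(341,268),34),.045,.087), "wheel",fit(d,blob(g,(341,273),42),.045,.045,"round"))
s=imaging.get_image("scene"); a=np.radians(105.3); y=np.array([np.cos(a),np.sin(a),0])*.051; p=np.array([.4616,.3148,.1238])
print("both1 tips pred",proj(s,[p+y,p-y]),"seen (366,196),(407,215)")
# straightness of cloth edges in the top view: lit cells beyond the cloth
V=cv2.cvtColor(d["img"],cv2.COLOR_BGR2HSV)[...,2].astype(float); V=cv2.GaussianBlur(V,(0,0),1.5)
top=[(u,next(v for v in range(150,60,-1) if V[v,u]>90)) for u in range(150,400,25)]
left=[(next(u for u in range(145,90,-1) if V[v,u]>90),v) for v in range(125,302,12)]
print(top,left)
E
```

```text
dish on wheel (array([ 0.4495, -0.0447]), 1.0, array([0.0958, 0.0512])) wheel (array([ 0.4355, -0.0456]), 55.7, array([0.1546, 0.1541]))
both1 tips pred [[404.8 223.8]
 [365.5 203.8]] seen (366,196),(407,215)
[(150, 120), (175, 121), (200, 121), (225, 122), (250, 122), (275, 123), (300, 123), (325, 150), (350, 124), (375, 125)] [(125, 125), (124, 137), (124, 149), (123, 161), (125, 173), (131, 185), (127, 197), (121, 209), (120, 221), (120, 233), (119, 245), (119, 257), (118, 269), (117, 281), (117, 293)]
```

The placed dish measures (.4495,-.0447, 1.0°) against TCP (.449,-.046), so the top calibration is good. The tips appear a constant ~7 px high in both views because the linkage fingers retract when open, and there is no lateral error. Proceeding.

>>> jog_arm(
  rows="0 0 2.5 0 0 0 -1;0 0 2.5 0 0 0 -1;0 0 2 0 0 0 -1;0 0 0 0 0 0 -1;0 0 0 0 0 0 -0.4",
)

```text
time: 11.92
position: [0.4893, -0.3363, 0.0373]
tool_rot: [2.204, 2.237, 0.0]
ft_force: [-0.7, -0.3, 0.4]
grip_width: 0.947
grip_force: 0.0
```

>>> jog_arm(
  rows="0 0 0 0 0 0 0.2;0 0 0 0 0 0 0.6;0 0 0 0 0 0 1;0 0 0 0 0 0 1;0 0 0 0 0 0 1",
)

```text
time: 12.55
position: [0.4888, -0.3359, 0.0368]
tool_rot: [2.205, 2.238, 0.0]
ft_force: [-1.1, 1.0, 4.0]
grip_width: 0.64
grip_force: 20.0
```

>>> jog_arm(
  rows="0 0 -1 0 0 0 1;0 0 -4 0 0 0 1;0 0 -5 0 0 0 1;0 0 -5 0 0 0 1;0 0 0 0 0 0 1",
)

```text
time: 13.18
position: [0.4908, -0.3377, 0.1908]
tool_rot: [2.2, 2.233, 0.004]
ft_force: [-0.0, 0.1, -2.3]
grip_width: 0.642
grip_force: 20.0
```

```bash
python3 - <<'E'
from h import *
go(.53,-.04,.185,0.9)
go(.470,.3106,.185,-7.5)
E
```

```text
t 13.18 pos [ 0.4908 -0.3377  0.1908] yaw 0.8 shift [29.71  4.36  0.51] turn [ 0.007  0.003 -0.001]
t 13.18 pos [ 0.4908 -0.3377  0.1908] yaw 0.8 shift [64.86 -1.12  0.36] turn [0.007 0.003 0.146]
```

>>> jog_arm(
  rows="3 0.3 0 0 0 0 1;5 0.5 0 0 0 0 1;5 0.5 0 0 0 0 1;5 0.5 0 0 0 0 1;5 0.5 0 0 0 0 1",
)

```text
time: 13.8
position: [0.5074, -0.1034, 0.1854]
tool_rot: [-2.203, -2.237, 0.001]
ft_force: [0.4, 0.9, -1.6]
grip_width: 0.643
grip_force: 20.0
```

>>> jog_arm(
  rows="5 0.5 0 0 0 0 1;5 0 0 0 0 0 1;5 -0.5 0 0 0 0 1;5 -0.5 0 0 0 0 1;5 -0.5 0 0 0 0 1",
)

```text
time: 14.42
position: [0.4933, 0.1458, 0.1853]
tool_rot: [-2.204, -2.238, 0.002]
ft_force: [0.8, 0.2, -1.2]
grip_width: 0.638
grip_force: 20.0
```

>>> jog_arm(
  rows="5 -0.5 0 0 0 0 1;5 -0.5 0 0 0 0 1;4 -0.5 0 0 0 0 1;2.5 -0.5 0 0 0 0.146 1;0 0 0 0 0 0 1",
)

```text
time: 15.05
position: [0.4701, 0.3111, 0.1847]
tool_rot: [-2.357, -2.077, 0.004]
ft_force: [-1.2, -0.7, -1.9]
grip_width: 0.639
grip_force: 20.0
```

```bash
python3 - <<'E'
from h import *
go(.470,.3106,.044,-7.5)
E
```

```text
t 15.05 pos [0.4701 0.3111 0.1847] yaw -7.2 shift [-0.03  0.03 14.07] turn [-0.002  0.002  0.005]
```

>>> jog_arm(
  rows="0 0 4 0 0 0 1;0 0 5 0 0 0 1;0 0 3 0 0 0 1;0 0 1.5 0 0 0 1;0 0 0 0 0 0 1",
)

```text
time: 15.68
position: [0.4719, 0.3078, 0.0508]
tool_rot: [2.362, 2.071, -0.003]
ft_force: [0.3, -0.3, -1.3]
grip_width: 0.642
grip_force: 20.0
```

>>> jog_arm(
  rows="0 0 0.3 0 0 0 1;0 0 0.2 0 0 0 1;0 0 0.1 0 0 0 1;0 0 0 0 0 0 1",
)

```text
time: 16.18
position: [0.4722, 0.3092, 0.0457]
tool_rot: [-2.362, -2.071, -0.001]
ft_force: [0.4, -0.7, -2.3]
grip_width: 0.64
grip_force: 20.0
```

Contact is expected at about z = 0.037.

>>> jog_arm(
  rows="0 0 0.4 0 0 0 1;0 0 0.2 0 0 0 1;0 0 0.1 0 0 0 1;0 0 0 0 0 0 1",
)

```text
time: 16.68
position: [0.472, 0.309, 0.0383]
tool_rot: [2.362, 2.071, -0.0]
ft_force: [0.7, 0.1, -2.2]
grip_width: 0.645
grip_force: 20.0
```

>>> jog_arm(
  rows="0 0 0.1 0 0 0 1;0 0 0.1 0 0 0 1;0 0 0 0 0 0 1",
)

```text
time: 17.05
position: [0.4722, 0.3092, 0.0368]
tool_rot: [-2.362, -2.071, -0.0]
ft_force: [-1.1, -1.3, 1.2]
grip_width: 0.639
grip_force: 20.0
```

>>> jog_arm(
  rows="0 0 0.05 0 0 0 1;0 0 0 0 0 0 1;0 0 0 0 0 0 -0.4;0 0 0 0 0 0 -0.7;0 0 0 0 0 0 -1",
)

```text
time: 17.68
position: [0.4722, 0.3091, 0.0359]
tool_rot: [2.362, 2.071, 0.0]
ft_force: [-0.4, -1.4, -0.6]
grip_width: 0.85
grip_force: 0.0
```

>>> jog_arm(
  rows="0 0 0 0 0 0 -1;0 0 0 0 0 0 -1;0 0 -2 0 0 0 -1;0 0 -5 0 0 0 -1;0 0 -5 0 0 0 -1",
)

```text
time: 18.3
position: [0.4723, 0.3089, 0.1586]
tool_rot: [2.362, 2.071, 0.001]
ft_force: [0.6, 0.7, 0.2]
grip_width: 0.997
grip_force: 0.0
```

```bash
python3 - <<'E'
from h import *
go(.6645,-.0205,.17,-8)
E
```

```text
t 18.3 pos [0.4723 0.3089 0.1586] yaw -7.5 shift [-30.13  23.37  -1.14] turn [ 0.001 -0.001  0.008]
```

>>> jog_arm(
  rows="-3.8 2.9 -0.3 0 0 0 -1;-3.8 2.9 -0.3 0 0 0 -1;-3.8 2.9 -0.3 0 0 0 -1;-3.8 2.9 0 0 0 0 -1;-3.8 2.9 0 0 0 0 -1",
)

```text
time: 18.92
position: [0.5921, 0.1006, 0.1668]
tool_rot: [2.362, 2.071, 0.004]
ft_force: [1.0, -0.2, 0.6]
grip_width: 1.0
grip_force: 0.0
```

>>> jog_arm(
  rows="-3.8 2.9 0 0 0 0 -1;-3.8 2.9 0 0 0 0 -1;-3.5 2.9 0 0 0 0 -1;0 0 0 0 0 0 -1",
)

```text
time: 19.42
position: [0.6637, -0.0254, 0.1665]
tool_rot: [2.366, 2.061, -0.001]
ft_force: [1.0, -1.2, -0.3]
grip_width: 1.0
grip_force: 0.0
```

```bash
python3 - <<'E'
from h import *
go(.6645,-.0205,.05,-7.5)
d=imaging.get_image("scene"); e=imaging.get_image("top"); t,l,g=masks(e["img"])
print("planter",fit(e,blob(t,(191,255),36),.014,.074))
cv2.imwrite("pics/both5.png",np.hstack([cv2.resize(d["img"][100:300,170:420],(400,320)),cv2.resize(e["img"][140:300,140:400],(520,320))])[:, :800])
E
```

```text
t 19.43 pos [ 0.6637 -0.0254  0.1665] yaw -7.9 shift [ 0.53 -0.02 11.65] turn [ 0.002  0.003 -0.007]
planter (array([0.4726, 0.3129]), 82.1, array([0.0534, 0.0544]))
```

View pics/both5.png

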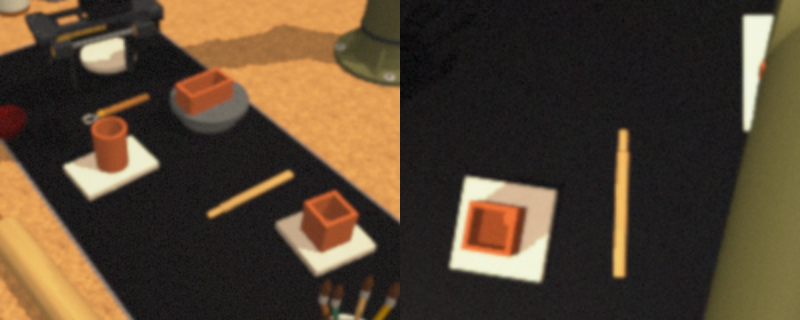

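The planter sits centred and parallel on the square setter (measured 3 mm off centre, about 0.3° off parallel). The gripper is over the tumbler. Descending.

>>> jog_arm(
  rows="0.5 0 2 0 0 0 -1;0 0 3 0 0 0 -1;0 0 3.5 0 0 0 -1;0 0 3 0 0 0 -1;0 0 0 0 0 0 -1",
)

```text
time: 20.15
position: [0.6603, -0.0119, 0.0464]
tool_rot: [-2.356, -2.071, 0.007]
ft_force: [0.6, -0.6, -0.1]
grip_width: 0.996
grip_force: 0.0
```

>>> jog_arm(
  rows="0 0 0 0 0 0 -0.4;0 0 0 0 0 0 0.2;0 0 0 0 0 0 0.6;0 0 0 0 0 0 1;0 0 0 0 0 0 1",
)

```text
time: 20.78
position: [0.6636, -0.0147, 0.0508]
tool_rot: [-2.362, -2.071, -0.001]
ft_force: [-1.7, -0.0, 4.8]
grip_width: 0.669
grip_force: 20.0
```

```bash
python3 - <<'E'
from h import *
s=ctrl.get_state(); print(s["grip_width"],s["grip_force"])
go(.4944,-.3371,.15,-8)
E
```

```text
0.6691179402790628 20.006218571215868
t 20.77 pos [ 0.6636 -0.0147  0.0508] yaw -7.5 shift [-34.17 -12.56  -9.95] turn [ 0.    -0.001  0.009]
```

>>> jog_arm(
  rows="0 0 -1 0 0 0 1;0 0 -3 0 0 0 1;0 0 -4 0 0 0 1;0 0 -3 0 0 0 1;0 0 0 0 0 0 1",
)

```text
time: 21.4
position: [0.6652, -0.0152, 0.1624]
tool_rot: [2.36, 2.069, 0.006]
ft_force: [0.8, -1.1, -3.6]
grip_width: 0.668
grip_force: 20.0
```

>>> jog_arm(
  rows="-2.5 -1 0 0 0 0 1;-4 -1.5 0 0 0 0 1;-4.5 -1.6 0 0 0 0 1;-4.5 -1.6 0 0 0 0 1;-4.5 -1.6 0 0 0 0 1",
)

```text
time: 22.02
position: [0.5619, -0.2055, 0.1578]
tool_rot: [-2.361, -2.068, 0.003]
ft_force: [0.5, 0.4, -1.6]
grip_width: 0.669
grip_force: 20.0
```

>>> jog_arm(
  rows="-4.5 -1.6 0 0 0 0 1;-4 -1.5 0 0 0 0 1;-3 -1.2 0 0 0 0 1;-2 -0.8 0 0 0 0 1;0 0 0 0 0 0 1",
)

```text
time: 22.65
position: [0.4932, -0.3329, 0.1584]
tool_rot: [-2.366, -2.063, 0.003]
ft_force: [-0.2, 0.6, -3.0]
grip_width: 0.667
grip_force: 20.0
```

```bash
python3 - <<'E'
from h import *
go(.4947,-.331,.06,-8)
d=imaging.get_image("scene"); e=imaging.get_image("top")
cv2.imwrite("pics/both6.png",np.hstack([cv2.resize(d["img"][50:200,160:360],(400,300)),cv2.resize(e["img"][180:330,350:550],(400,300))])[:, :800])
E
```

```text
t 22.65 pos [ 0.4932 -0.3329  0.1584] yaw -7.8 shift [0.21 0.15 9.84] turn [-0.003  0.     0.003]
```

View pics/both6.png

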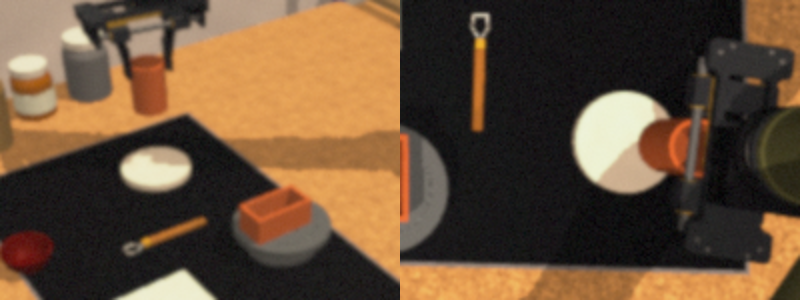

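The tumbler hangs upright beyond/above the round setter (scene crop (150,85), setter (156,168)). Lowering to about 1 cm above it, then checking.

>>> jog_arm(
  rows="0.2 0.15 2 0 0 0 1;0 0 3 0 0 0 1;0 0 2 0 0 0 1;0 0 1 0 0 0 1;0 0 0 0 0 0 1",
)

```text
time: 23.38
position: [0.4983, -0.3285, 0.0792]
tool_rot: [-2.361, -2.071, 0.001]
ft_force: [0.6, 0.3, -1.8]
grip_width: 0.671
grip_force: 20.0
```

```bash
python3 - <<'E'
from h import *
go(.4947,-.331,.052,-8)
d=imaging.get_image("scene"); t,l,g=masks(d["img"]); p=ctrl.get_state()["position"]
zb=.014+p[2]-.0508
a,b=proj(d,[[.4944,-.3371,zb],[.4944,-.3371,zb+.08]]); print("wanted bottom/top centre",a,b)
c=blob(t,(int((a[0]+b[0])/2),int((a[1]+b[1])/2)),26)
print("tumbler u",c[:,0].min(),c[:,0].max(),"v",c[:,1].min(),c[:,1].max())
q=np.array([[.4944+.029*np.cos(x),-.3371+.029*np.sin(x),z] for x in np.linspace(0,6.28,60) for z in (zb,zb+.08)])
w=proj(d,q); print("pred",w.min(0),w.max(0))
e=imaging.get_image("top"); t,l,g=masks(e["img"]); c=blob(l,(463,251),36)
print(fit(e,c,0,.014,"round"))
im=e["img"][200:300,410:510]; cv2.imwrite("pics/both7.png",np.hstack([cv2.resize(im,(400,400)),cv2.resize(d["img"][70:170,190:290],(400,400))]))
E
```

```text
t 23.38 pos [ 0.4983 -0.3285  0.0792] yaw -7.5 shift [-0.3  -0.32  2.72] turn [-0.001 -0.     0.009]
wanted bottom/top centre [236.5 124.6] [234.4 103.2]
tumbler u 225.625 244.375 v 100.625 129.375
pred [225.5  98.9] [245.  129.2]
(array([ 0.4956, -0.3224]), 87.1, array([0.0905, 0.1224]))
```

View pics/both7.png

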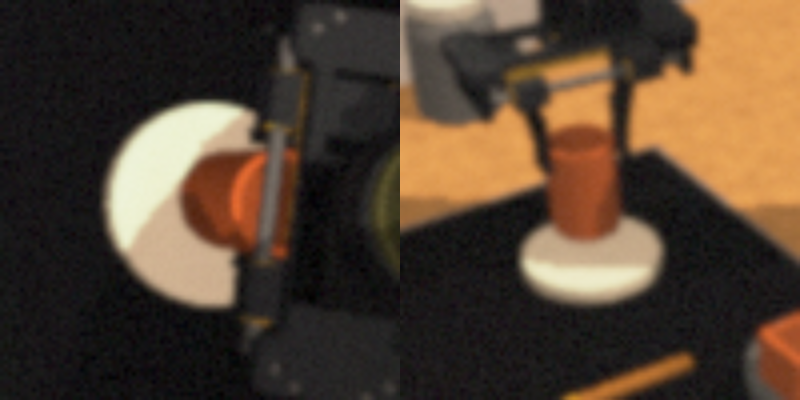

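The tumbler's silhouette (u 225.6–244.4, v to 129.4) matches the prediction for the setter's centre within a pixel. Lowering straight down.

>>> jog_arm(
  rows="0 0 1 0 0 0 1;0 0 0.9 0 0 0 1;0 0 0.4 0 0 0 1;0 0 0.1 0 0 0 1;0 0 0 0 0 0 1",
)

```text
time: 24.1
position: [0.4985, -0.329, 0.056]
tool_rot: [2.362, 2.071, 0.0]
ft_force: [0.5, 0.3, -2.8]
grip_width: 0.67
grip_force: 20.0
```

>>> jog_arm(
  rows="0 0 0.15 0 0 0 1;0 0 0.1 0 0 0 1;0 0 0 0 0 0 1",
)

```text
time: 24.48
position: [0.4985, -0.3288, 0.0534]
tool_rot: [-2.362, -2.071, -0.0]
ft_force: [-0.3, 0.4, -3.6]
grip_width: 0.672
grip_force: 20.0
```

>>> jog_arm(
  rows="0 0 0.1 0 0 0 1;0 0 0.1 0 0 0 1;0 0 0 0 0 0 1",
)

```text
time: 24.85
position: [0.4985, -0.3288, 0.0513]
tool_rot: [-2.362, -2.071, -0.0]
ft_force: [-0.5, 0.7, -2.2]
grip_width: 0.672
grip_force: 20.0
```

>>> jog_arm(
  rows="0 0 0.1 0 0 0 1;0 0 0 0 0 0 1",
)

```text
time: 25.1
position: [0.4986, -0.329, 0.0508]
tool_rot: [2.362, 2.071, 0.0]
ft_force: [-1.4, 0.4, 0.9]
grip_width: 0.669
grip_force: 20.0
```

Contact. Releasing, rising, then on to the dish on the wheel.

>>> jog_arm(
  rows="0 0 0.03 0 0 0 1;0 0 0 0 0 0 -0.4;0 0 0 0 0 0 -0.6;0 0 0 0 0 0 -1;0 0 0 0 0 0 -1",
)

```text
time: 25.72
position: [0.4987, -0.3289, 0.0501]
tool_rot: [2.362, 2.071, 0.0]
ft_force: [-0.1, 0.1, 0.2]
grip_width: 0.942
grip_force: 0.0
```

>>> jog_arm(
  rows="0 0 0 0 0 0 -1;0 0 -2 0 0 0 -1;0 0 -4 0 0 0 -1;0 0 -5 0 0 0 -1;0 0 0 0 0 0 -1",
)

```text
time: 26.35
position: [0.5009, -0.3313, 0.1658]
tool_rot: [2.356, 2.065, 0.006]
ft_force: [0.2, -0.5, 0.6]
grip_width: 0.999
grip_force: 0.0
```

```bash
python3 - <<'E'
from h import *
go(.45,-.046,.165,91.1)
E
```

```text
t 26.35 pos [ 0.5009 -0.3313  0.1658] yaw -7.5 shift [27.61 -8.79 -0.07] turn [ 0.004  0.009 -1.721]
```

>>> jog_arm(
  rows="4.6 -1.5 0 0 0 0 -1;4.6 -1.5 0 0 0 0 -1;4.6 -1.5 0 0 0 0 -1;4.6 -1.5 0 0 0 0 -1;4.6 -1.5 0 0 0 0 -1",
)

```text
time: 26.98
position: [0.4536, -0.0895, 0.1605]
tool_rot: [-2.362, -2.071, -0.002]
ft_force: [0.0, -0.1, 0.3]
grip_width: 1.001
grip_force: 0.0
```

>>> jog_arm(
  rows="4.6 -1.3 0 0 0 0 -1;0 0 0 0 0 -0.172 -1;0 0 0 0 0 -0.172 -1;0 0 0 0 0 -0.172 -1;0 0 0 0 0 -0.172 -1",
)

```text
time: 27.6
position: [0.4471, -0.044, 0.1603]
tool_rot: [-1.518, -2.75, -0.001]
ft_force: [-0.1, 0.1, 0.8]
grip_width: 1.001
grip_force: 0.0
```

>>> jog_arm(
  rows="0 0 0 0 0 -0.172 -1;0 0 0 0 0 -0.172 -1;0 0 0 0 0 -0.172 -1;0 0 0 0 0 -0.172 -1;0 0 0 0 0 -0.172 -1",
)

```text
time: 28.22
position: [0.447, -0.044, 0.1602]
tool_rot: [-0.234, -3.133, -0.001]
ft_force: [-0.3, 0.7, -0.4]
grip_width: 1.0
grip_force: 0.0
```

>>> jog_arm(
  rows="0 0 0 0 0 -0.172 -1;0 0 3 0 0 0 -1;0 0 0 0 0 0 -1",
)

```text
time: 28.6
position: [0.4454, -0.044, 0.1288]
tool_rot: [0.027, -3.138, 0.001]
ft_force: [-0.2, -0.5, -0.5]
grip_width: 1.002
grip_force: 0.0
```

```bash
python3 - <<'E'
from h import *
go(.45,-.046,.0565,91.1)
e=imaging.get_image("top"); t,l,g=masks(e["img"]); print("tumbler",fit(e,blob(t,(468,251),36),.014,.094,"round"),"round",fit(e,blob(l,(463,251),36),0,.014,"round"),"oblong",fit(e,blob(l,(331,177),42),0,.014))
E
```

```text
t 28.6 pos [ 0.4454 -0.044   0.1288] yaw 91.0 shift [-0.48 -0.21  7.23] turn [-0.    -0.004 -0.002]
tumbler (array([ 0.4978, -0.3354]), 87.3, array([0.0549, 0.0551])) round (array([ 0.4937, -0.3371]), 86.9, array([0.1204, 0.1213])) oblong (array([ 0.6663, -0.0194]), 1.2, array([0.1418, 0.093 ]))
```

The tumbler is 4.5 mm off the centre of the round setter, well within tolerance. Now the dish.

>>> jog_arm(
  rows="-0.3 -0.2 2 0 0 0 -1;0 0 2.5 0 0 0 -1;0 0 2 0 0 0 -1;0 0 0.7 0 0 0 -1;0 0 0 0 0 0 -1",
)

```text
time: 29.28
position: [0.4507, -0.0457, 0.0587]
tool_rot: [-0.028, 3.141, -0.0]
ft_force: [0.3, 0.5, -0.1]
grip_width: 1.002
grip_force: 0.0
```

>>> jog_arm(
  rows="0 0 0 0 0 0 -0.4;0 0 0 0 0 0 0.2;0 0 0 0 0 0 0.6;0 0 0 0 0 0 1;0 0 0 0 0 0 1",
)

```text
time: 29.9
position: [0.4506, -0.0458, 0.0587]
tool_rot: [-0.028, 3.141, 0.0]
ft_force: [-2.0, -0.4, 9.5]
grip_width: 0.515
grip_force: 4.7
```

>>> jog_arm(
  rows="0 0 0 0 0 0 1;0 0 -1 0 0 0 1;0 0 -3 0 0 0 1;0 0 -4 0 0 0 1;0 0 0 0 0 0 1",
)

```text
time: 30.52
position: [0.4527, -0.0454, 0.1411]
tool_rot: [-0.029, 3.136, 0.004]
ft_force: [0.7, 1.6, -0.7]
grip_width: 0.019
grip_force: 0.0
```

```bash
python3 - <<'E'
from h import *
go(.6663,-.0194,.13,91.2)
E
```

```text
t 30.52 pos [ 0.4527 -0.0454  0.1411] yaw 91.1 shift [-21.4    2.21   1.25] turn [ 0.002  0.006 -0.003]
```

The grip slipped, with the fingers now shut. Opening them in place and looking.

>>> jog_arm(
  rows="0 0 0 0 0 0 -1;0 0 0 0 0 0 -1;0 0 0 0 0 0 -1;0 0 0 0 0 0 -1",
)

```text
time: 31.02
position: [0.45, -0.0458, 0.1377]
tool_rot: [0.028, -3.141, 0.001]
ft_force: [-1.0, 0.1, -0.8]
grip_width: 0.389
grip_force: 0.0
```

```bash
python3 - <<'E'
from h import *
d=imaging.get_image("scene"); e=imaging.get_image("top")
t,l,g=masks(e["img"]); c=blob(t,(341,268),34); print("dish",fit(e,c,.045,.087))
cv2.imwrite("pics/both8.png",np.hstack([cv2.resize(d["img"][110:210,250:350],(400,400),interpolation=cv2.INTER_CUBIC),cv2.resize(e["img"][215:315,290:390],(400,400),interpolation=cv2.INTER_CUBIC)]))
E
```

```text
dish (array([ 0.4868, -0.043 ]), -88.6, array([0.0491, 0.0207]))
```

View pics/both8.png

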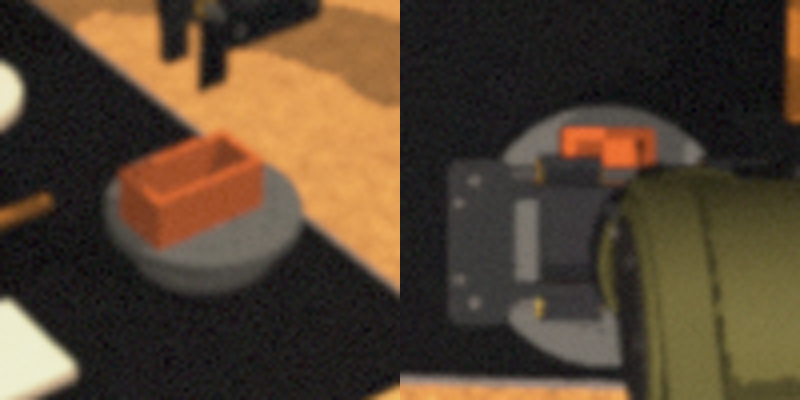

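The dish still stands upright on the wheel (top crop (608,145), scene crop (190,190)). Checking where the finger tips really are relative to the reported TCP.

```bash
python3 - <<'E'
from h import *
s=ctrl.get_state(); p=s["position"]; w=s["grip_width"]*.0435; print(p,s["grip_width"],s["grip_force"])
d=imaging.get_image("scene")
for dz in (0,.01,.02,.03): print(dz,proj(d,[p+[0,w+.007,dz],p+[0,-w-.007,dz]]))
im=cv2.resize(d["img"][100:180,265:345],(560,560),interpolation=cv2.INTER_CUBIC); cv2.imwrite("pics/tips.png",im)
E
```

```text
[ 0.45018537 -0.04570677  0.13792081] 0.4789095403939577 0.0
0 [[303.1 140. ]
 [291.7 131.1]]
0.01 [[303.2 137. ]
 [291.7 128.1]]
0.02 [[303.3 133.9]
 [291.8 125.1]]
0.03 [[303.4 130.8]
 [291.8 122. ]]
```

View pics/tips.png

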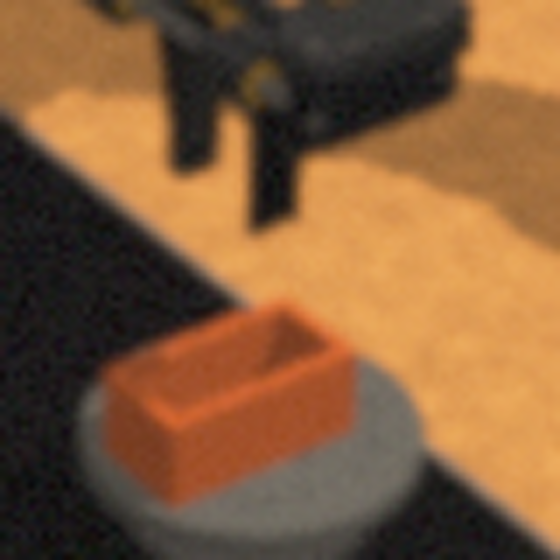

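Tips are seen at (304,132) and (292,124), about 23 mm above the reported TCP, so the dish was only held by a few mm. I'll grip deeper, feeling for the wheel in small steps.

>>> jog_arm(
  rows="0 0.1 2 0 0 0 -1;0 0 2 0 0 0 -1;0 0 2 0 0 0 -1;0 0 2 0 0 0 -1;0 0 0 0 0 0 -1",
)

```text
time: 31.8
position: [0.449, -0.045, 0.0571]
tool_rot: [0.028, -3.138, 0.003]
ft_force: [-0.2, 0.1, -0.5]
grip_width: 0.988
grip_force: 0.0
```

>>> jog_arm(
  rows="0 0 0.5 0 0 0 -1;0 0 0.4 0 0 0 -1;0 0 0 0 0 0 -1",
)

```text
time: 32.17
position: [0.4504, -0.0446, 0.0492]
tool_rot: [-0.029, 3.141, 0.0]
ft_force: [-0.4, 0.4, -0.7]
grip_width: 1.002
grip_force: 0.0
```

>>> jog_arm(
  rows="0 0 0.2 0 0 0 -1;0 0 0.2 0 0 0 -1;0 0 0 0 0 0 -1",
)

```text
time: 32.55
position: [0.4502, -0.0447, 0.0451]
tool_rot: [0.029, -3.141, 0.0]
ft_force: [-0.1, 0.3, -0.1]
grip_width: 1.002
grip_force: 0.0
```

>>> jog_arm(
  rows="0 0 0.2 0 0 0 -1;0 0 0.2 0 0 0 -1;0 0 0 0 0 0 -1",
)

```text
time: 32.92
position: [0.4501, -0.0447, 0.041]
tool_rot: [0.029, -3.141, 0.0]
ft_force: [-0.3, 0.1, 0.3]
grip_width: 0.997
grip_force: 0.0
```

>>> jog_arm(
  rows="0 0 0.1 0 0 0 -1;0 0 0.1 0 0 0 -1;0 0 0 0 0 0 -1",
)

```text
time: 33.3
position: [0.4503, -0.0447, 0.0391]
tool_rot: [0.029, -3.141, 0.0]
ft_force: [0.3, 0.2, -0.9]
grip_width: 1.002
grip_force: 0.0
```

The reported TCP is 6 mm below the wheel's top with no contact, so the offset is confirmed. Gripping here.

>>> jog_arm(
  rows="0 0 0 0 0 0 -0.4;0 0 0 0 0 0 0.2;0 0 0 0 0 0 0.6;0 0 0 0 0 0 1;0 0 0 0 0 0 1",
  force=20,
)

```text
time: 33.92
position: [0.4504, -0.0449, 0.0392]
tool_rot: [-0.029, 3.141, -0.0]
ft_force: [0.1, -0.5, -0.2]
grip_width: 0.572
grip_force: 20.0
```

>>> jog_arm(
  rows="0 0 0 0 0 0 1;0 0 -0.5 0 0 0 1;0 0 0 0 0 0 1",
)

```text
time: 34.3
position: [0.4504, -0.0444, 0.0444]
tool_rot: [-0.029, 3.141, 0.001]
ft_force: [0.2, 0.8, -2.2]
grip_width: 0.574
grip_force: 20.0
```

Held firmly. Lifting and carrying to the oblong setter.

>>> jog_arm(
  rows="0 0 -2 0 0 0 1;0 0 -3 0 0 0 1;0 0 -2.5 0 0 0 1;0 0 0 0 0 0 1",
)

```text
time: 34.8
position: [0.4518, -0.0443, 0.1204]
tool_rot: [-0.029, 3.138, 0.003]
ft_force: [0.0, 0.2, -3.0]
grip_width: 0.57
grip_force: 20.0
```

>>> jog_arm(
  rows="-2.5 0.3 0 0 0 0 1;-4 0.4 0 0 0 0 1;-4 0.4 0 0 0 0 1;-4 0.4 0 0 0 0 1;-4 0.4 0 0 0 0 1",
)

```text
time: 35.42
position: [0.6354, -0.022, 0.1163]
tool_rot: [0.029, -3.138, 0.002]
ft_force: [0.8, -0.1, -1.6]
grip_width: 0.577
grip_force: 20.0
```

>>> jog_arm(
  rows="-3 0.3 0 0 0 0 1;0 0 0 0 0 0 1",
)

```text
time: 35.67
position: [0.6655, -0.0185, 0.1161]
tool_rot: [0.031, -3.139, 0.004]
ft_force: [-0.4, -0.0, -3.8]
grip_width: 0.574
grip_force: 20.0
```

```bash
python3 - <<'E'
from h import *
go(.6668,-.0194,.03,91.2)
E
```

```text
t 35.67 pos [ 0.6655 -0.0185  0.1161] yaw 91.1 shift [-0.15 -0.08  8.61] turn [-0.002 -0.003 -0.002]
```

>>> jog_arm(
  rows="-0.1 -0.1 2.5 0 0 0 1;0 0 3 0 0 0 1;0 0 2 0 0 0 1;0 0 1 0 0 0 1;0 0 0 0 0 0 1",
)

```text
time: 36.3
position: [0.6654, -0.0197, 0.0337]
tool_rot: [0.029, -3.141, 0.0]
ft_force: [-0.0, -0.7, -2.0]
grip_width: 0.572
grip_force: 20.0
```

```bash
python3 - <<'E'
from h import *
go(.6668,-.0194,.0085,91.2)
d=imaging.get_image("scene"); e=imaging.get_image("top")
cv2.imwrite("pics/both9.png",np.hstack([cv2.resize(d["img"][145:245,190:290],(400,400),interpolation=cv2.INTER_CUBIC),cv2.resize(e["img"][125:225,280:380],(400,400),interpolation=cv2.INTER_CUBIC)]))
E
```

```text
t 36.3 pos [ 0.6654 -0.0197  0.0337] yaw 91.0 shift [-0.14  0.03  2.52] turn [-0.    -0.001 -0.003]
```

View pics/both9.png

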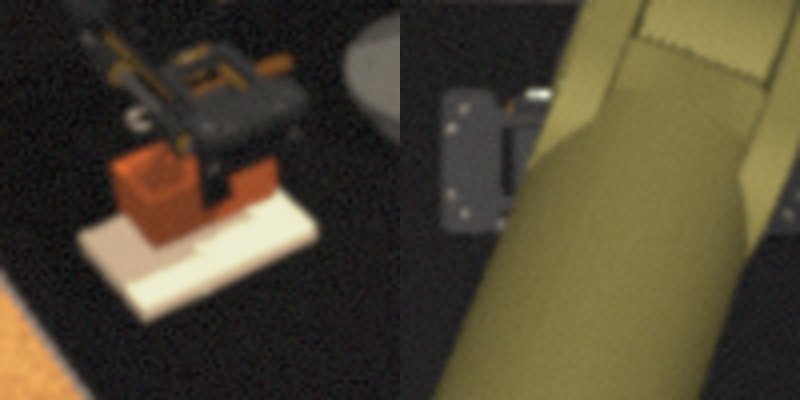

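The dish hangs level over the oblong setter, parallel to it (scene crop (195,200)). Lowering slowly.

>>> jog_arm(
  rows="0 0 1 0 0 0 1;0 0 0.7 0 0 0 1;0 0 0.3 0 0 0 1;0 0 0.1 0 0 0 1;0 0 0 0 0 0 1",
)

```text
time: 37.02
position: [0.666, -0.0198, 0.0132]
tool_rot: [-0.028, 3.141, -0.0]
ft_force: [-0.3, 0.3, -2.4]
grip_width: 0.572
grip_force: 20.0
```

>>> jog_arm(
  rows="0 0 0.1 0 0 0 1;0 0 0.1 0 0 0 1;0 0 0 0 0 0 1",
)

```text
time: 37.4
position: [0.6659, -0.0197, 0.0111]
tool_rot: [-0.029, 3.141, 0.0]
ft_force: [0.4, 0.6, -2.3]
grip_width: 0.576
grip_force: 20.0
```

>>> jog_arm(
  rows="0 0 0.1 0 0 0 1;0 0 0 0 0 0 1",
)

```text
time: 37.65
position: [0.6658, -0.0197, 0.0101]
tool_rot: [0.029, -3.141, -0.0]
ft_force: [0.3, -0.1, -2.2]
grip_width: 0.572
grip_force: 20.0
```

>>> jog_arm(
  rows="0 0 0.1 0 0 0 1;0 0 0 0 0 0 1;0 0 0.07 0 0 0 1;0 0 0 0 0 0 1",
)

```text
time: 38.15
position: [0.6659, -0.0197, 0.0084]
tool_rot: [0.029, -3.141, -0.0]
ft_force: [-0.6, -1.0, -2.1]
grip_width: 0.567
grip_force: 20.0
```

>>> jog_arm(
  rows="0 0 0.05 0 0 0 1;0 0 0 0 0 0 1",
)

```text
time: 38.4
position: [0.666, -0.0197, 0.0083]
tool_rot: [-0.029, 3.141, 0.0]
ft_force: [-1.0, -0.2, 0.9]
grip_width: 0.576
grip_force: 20.0
```

Contact. Releasing and backing off.

>>> jog_arm(
  rows="0 0 0.03 0 0 0 1;0 0 0 0 0 0 -0.3;0 0 0 0 0 0 -0.6;0 0 0 0 0 0 -1;0 0 0 0 0 0 -1",
)

```text
time: 39.02
position: [0.666, -0.0197, 0.0077]
tool_rot: [-0.029, 3.141, -0.0]
ft_force: [-0.5, -0.4, 0.8]
grip_width: 0.905
grip_force: 0.0
```

>>> jog_arm(
  rows="0 0 0 0 0 0 -1;0 0 -2 0 0 0 -1;0 0 -4 0 0 0 -1;0 0 -5 0 0 0 -1;0 0 -5 0 0 0 -1",
)

```text
time: 39.65
position: [0.666, -0.0201, 0.1708]
tool_rot: [-0.028, 3.14, -0.0]
ft_force: [1.1, -0.2, -0.4]
grip_width: 0.996
grip_force: 0.0
```

>>> jog_arm(
  rows="0 5 -1 0 0 0 -1;0 5 0 0 0 0 -1;0 5 0 0 0 0 -1;0 3 0 0 0 0 -1;0 0 0 0 0 0 -1",
)

```text
time: 40.28
position: [0.6624, 0.1645, 0.1786]
tool_rot: [-0.038, 3.141, 0.002]
ft_force: [0.1, 0.1, 0.4]
grip_width: 0.999
grip_force: 0.0
```

```bash
python3 - <<'E'
from h import *
d=imaging.get_image("scene"); e=imaging.get_image("top"); t,l,g=masks(e["img"])
for n,a in (("planter",((191,255),36,.014,.074)),("tumbler",((468,251),36,.014,.094,"round")),("dish",((331,177),40,.014,.056))):
    try: print(n,fit(e,blob(t,*a[:2]),*a[2:]))
    except Exception as x: print(n,x)
im=np.hstack([d["img"],e["img"]]); cv2.imwrite("pics/end.png",cv2.resize(im,(800,300),interpolation=cv2.INTER_AREA))
E
```

```text
planter max() iterable argument is empty
tumbler (array([ 0.4978, -0.3365]), 87.4, array([0.0569, 0.055 ]))
dish (array([ 0.6666, -0.0178]), 1.1, array([0.0914, 0.0477]))
```

View pics/end.png

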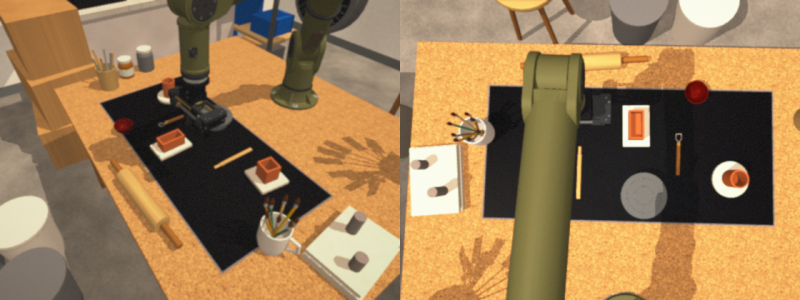

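The final picture shows all three pieces upright on their own setters: dish at (634,125) on the oblong, tumbler at (735,178) on the round, and planter at (267,172) in the scene half on the square. The mug and bowl look unmoved. Handing in.

```bash
python3 -c "
from bench import ticket
print(ticket.close_job())"
```

```text
the job is handed in; nothing more can be done
None
```

The job is handed in: tumbler, planter and dish stand released on the round, square and oblong setters, each measured within 5 mm of centre and under 1° of parallel; the dish was parked on the wheel, where one regrasp slipped and was redone.

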